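Refit the radio's knob and hold it pressed

ROBOT

A 7-joint arm with a two-finger parallel gripper is mounted at the origin on the work surface. World frame = base frame: x ahead of the robot, y to its left, z up, the work surface at z = 0. Lengths are in m, angles in rad, forces in N, time in s.
With the tool pointing down it reaches from about 0.4 to 0.85 m from the base axis. Payload 10.4 kg.
Tool frame: the origin (TCP) lies midway between the tips of the shut fingers; the grasp point (between the pads) lies hold_point_z behind it (hold_point_z is the distance from the TCP to the grasp point, in m); z points along the fingers, x is the direction in which the jaws open and shut, and the axes are right-handed (so a half turn about z gives the same grasp; the last joint's range is limited). The gripper opens to 87 mm and grips with 3 to 60 N. Pads are 19 mm wide; open, the fingers measure 117 mm over their backs; the gripper's body (75 mm by 190 mm) begins 51 mm behind the grasp point.
Start: joints at [-1.147, 0.332, -0.065, 1.46, 0.022, 1.35, -0.088], TCP at [0.27, 0.564, 0.223] pointing down, gripper open.
Joint ranges: [-2.6, 2.6], [-0.5, 2.12], [-1.47, 1.34], [0.16, 2.42], [-1.27, 4.41], [0.06, 2.06], [-2.6, 2.6]. Speed limits (rad/s): [2.22, 2.22, 2.79, 2.79, 3.14, 3.14, 3.14].

INTERFACE

Orientations are given as a unit quaternion [w, x, y, z].
In Python, from cell import * gives the robot as it stands.
- The arm moves only by the tool step_arm, never from a script. Its argument "commands" is a list of rows, each a list of 7 numbers: the gripper command: -1 is shut, 1 is fully open, values between are in proportion, then the shift along the tool's x, y, z in cm, then the turn, a rotation vector about the tool's x, y, z in rad. In form: [[claw, tx, ty, tz, wx, wy, wz], ...]. A call has 1 to 5 rows; each row is the pose to reach, as a shift and turn from the pose commanded when the call began, along the tool's axes at that moment; what a row does not reach only later rows make up. A row lasts 1/8 s, in which the tool goes at most 62.5 mm and 10.7 degrees, less where a joint would pass 70% of its speed; a pose out of reach is approached as far as the arm can. A call with a gripper value outside its range is refused whole. The fingers move at their own pace and stop on an object; "grip_force" is the grip in N (left out, the last holds). Time passes only in rows, so rows that repeat a pose let the fingers close. It gives the time, the measured TCP pose, the force and the opening at its end, in the units of the state.
- observe(): the state, without advancing time (a new reading comes with each control period).
- grab_frame(name): name is "side" or "top"; returns a dict with "img" (384x512x3 uint8, red, green, blue), "vfov" (degrees; the focal length in pixels is half the picture's height over the tangent of half this angle, whatever the lens; pixels are square), "cx", "cy" (the principal point, pixels), "position" and "rotation" of the camera in the world. Camera axes: x right, y up, looking along -z (the intrinsics and any distortion apply to the point x, -y, -z); pixel columns grow to the right and rows downward; lengths in m; the calibration is good to about 2 mm. A picture is of the moment at which its call begins. There is no depth.
- close_job(): hands the job in, once; it reports no verdict.
The state is a dict: "t": time; "joint_pos": joint angles; "joint_vel": joint speeds; "joint_torque": joint torques, N m; "tool_pos": TCP position; "ee_rot": TCP orientation; "ft_force": force on the tool from outside, world axes, zero at the start; "torque": the same for the moment, N m; "opening": opening from 0.0 (shut) to 1.0 (fully open).
Only numpy, scipy, OpenCV 4.12 (cv2) and the standard library are available. Lean on these libraries where they do the work, as an engineer would, in place of code of your own. Each camera call takes 0.05 s, during which the arm holds its last target.

TASK

The knob has come off the little wooden radio and lies tipped over on the sloping bamboo rest, between the grip ring and the cork disc. Take it from between them without disturbing them or the mug, stand it upright, turn it so that the flat in its bore meets the flat of the radio's D-shaped shaft, push it fully home on the shaft and then press knob and springy shaft right down to the stop. Finish while still holding the knob pressed down: do not let go.

Things in the scene. Friction and masses are not known exactly. Their poses are not given: they have to be found in the camera images.
- knob: Loose black plastic knob, 45 g, 38 mm tall: a round skirt 39 mm across and 16 mm high, with a grip bar on top (14 mm wide along y, x -18 to +16 mm, z 16 to 38 mm). Origin: centre of the underside; z up its axis, x to the nose. At the start it lies tipped: underside on the rest's slope, skirt against the lip, nose up the slope, z leaning 0.5 rad to the rest's low side.
- knob_nose (a point): Tip of the nose, 24 mm from the knob's axis along its +x, 27 mm above its underside; axes as the knob's. The nose is a 6 mm wide fin that carries on the bar's +x end past the skirt, z 16 to 38 mm. It marks where the flat in the bore is.
- knob_bore (a point): Centre of the mouth of the D-shaped bore in the knob's underside (same point and axes as the knob's origin). Bore 13 mm deep, 14 mm across, its flat on the nose side (+x) 4.4 mm from the axis; the mouth is 1 to 1.5 mm wider for its first 2 mm.
- shaft_tip (a point): Centre of the top end of the radio's upright steel shaft, 94 mm above the table; z up, x is where its flat faces. 12 mm diameter, flat 3.5 mm from the axis (play in the bore 1 mm, 11 degrees), last 2 mm tapered to 80 percent, standing 19 mm out of the radio. Turns stiffly (0.04 N m), 0.6 rad either way. Knob fully home: its origin lies 13 mm below this point.
- dial_mark (a point): Outer end, at the disc's rim, of a white line on the dark flat disc (52 mm across, 1.4 mm thick) that lies on the radio's top around the shaft and turns with it. The line runs out from the shaft on the side its flat faces, so the knob's nose must come to lie over it. Height 76 mm.
- push (a joint): How far the shaft is pressed down into the radio, in m: 0 at rest, 0.004 at the stop. A spring pushes it up with 6 N at 0 and 12 N at the stop (1500 N/m).
- radio: Small table radio, a wooden box 110 mm (x) by 190 mm (y) by 75 mm high, fixed to the table; origin under its centre. Its shaft stands on the top face at x = 0, y = +45 mm.
- rest: Fixed bamboo rest, a sloping board 300 mm long (y), 76 mm wide, about 75 mm deep in x and 60 mm high; origin on the table under its centre. The slope rises towards its +x at 0.5 rad; along its low (-x) edge runs a lip 12 mm high.
- grip_ring: Loose green hard silicone ring, 64 mm outside, 38 mm inside, 16 mm thick, lying on the rest's slope about 108 mm to the -y side of the rest's middle; leave alone. Origin: centre of its underside.
- cork: Loose cork disc 42 mm across, 20 mm thick, lying on the slope about 108 mm to the +y side of the rest's middle; leave alone. Origin: centre of its underside.
- mug: Loose white ceramic mug, 80 mm across, 90 mm high, handle on one side, beyond the rest and the radio; leave alone. Origin: centre of its underside.
Not all that is in view belongs to the job. What is shaped like the radio but pink is not meant.

How it is judged:
By the outcome, as a careful person would: the job done as asked, in the order asked, and still so for the second after the job is handed in, while the arm keeps its last pose, push and grip.
It also fails if it takes over 45 s, if anything falls off the work surface, if the arm or the gripper's body presses on something with over 40 N, if the wrist force passes 120 N, or if a joint passes its speed limit or range.

## Working session

There is one attempt and no reset: what is moved stays moved. The work goes in short steps, Python scripts to look and compute and a tool call to move; the robot and the scene stay as the last step left them, time stands still between calls to the robot, and variables do not carry over. Pictures are saved under pics/ and viewed, and the job is handed in when it is done.

Besides the shell and the picture viewer there is one more tool, called after "Emit:" as name(argument=value, ...), one argument or row to a line, values as JSON. step_arm: Moves the arm, as the interface text tells. Its arguments: {"type":"object","properties":{"commands":{"type":"array"},"grip_force":{"type":"number"}},"required":["commands"]}

```bash
ls; mkdir -p pics
python3 - <<'E'
from cell import *
import cv2
s=observe(); print({k:s[k] for k in ('t','tool_pos','ee_rot','opening','ft_force')})
for n in ('side','top'):
    f=grab_frame(n); cv2.imwrite(f'pics/{n}0.png',f['img'][:,:,::-1])
    print(n,{k:v for k,v in f.items() if k!='img'})
E
```

```text
pics
{'t': 0.0, 'tool_pos': array([0.26987536, 0.56330733, 0.22176563]), 'ee_rot': array([ 3.98331301e-04,  8.46178797e-01,  5.32898632e-01, -5.77336180e-04]), 'opening': 0.9984188850370876, 'ft_force': array([-0.02746314,  0.41175473,  0.21196512])}
side {'vfov': 44.669401322793306, 'cx': 263.2299838936308, 'cy': 194.93088101275978, 'position': array([ 0.29100733, -0.86121832,  0.7513181 ]), 'rotation': array([ 0.86786026,  0.46850678, -0.07154396, -0.14900145])}
top {'vfov': 49.24749630111352, 'cx': 253.24683774201455, 'cy': 184.33353713171493, 'position': array([0.54457462, 0.08714811, 1.29538704]), 'rotation': array([-0.70244564, -0.02122382,  0.01277961,  0.71130609])}
```

View pics/side0.png

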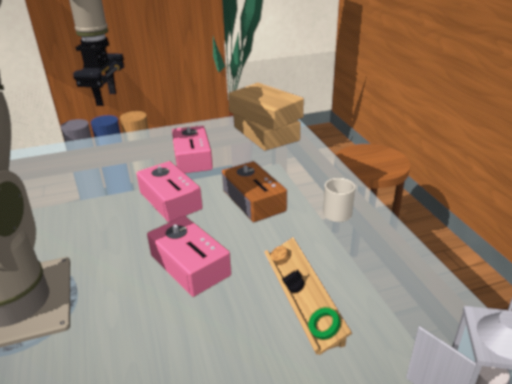

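View pics/top0.png

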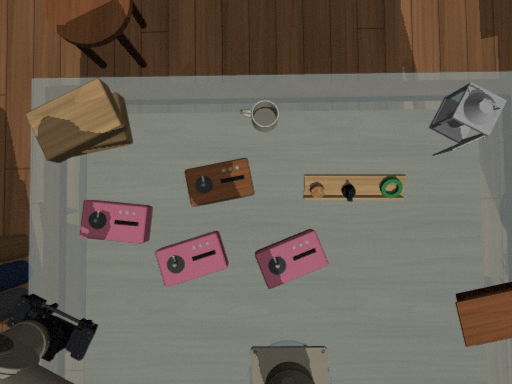

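Run:
```python
import cell
print([ (n,getattr(cell,n)) for n in dir(cell) if not n.startswith('_')])
```

```text
[('PlanningError', <class 'cell.PlanningError'>), ('close_job', <function connect.<locals>.done at 0x7f1d52e97740>), ('grab_frame', <function make.<locals>.drawn_camera at 0x7f1d52f200e0>), ('hold_point_z', 0.0187), ('observe', <function make.<locals>.<lambda> at 0x7f1d52f205e0>)]
```

```bash
cat > h.py <<'E'
from cell import *
import cv2, numpy as np
from scipy.spatial.transform import Rotation as R
def Rq(q): return R.from_quat([q[1],q[2],q[3],q[0]])
def ray(f,u,v):
    fl=f['img'].shape[0]/2/np.tan(np.radians(f['vfov'])/2)
    d=np.array([(u-f['cx'])/fl,-(v-f['cy'])/fl,-1]); d=Rq(f['rotation']).apply(d); return np.array(f['position']),d/np.linalg.norm(d)
def onz(f,u,v,z):
    o,d=ray(f,u,v); return o+d*(z-o[2])/d[2]
def proj(f,p):
    fl=f['img'].shape[0]/2/np.tan(np.radians(f['vfov'])/2)
    c=Rq(f['rotation']).inv().apply(np.asarray(p)-f['position']); return np.array([f['cx']-fl*c[0]/c[2],f['cy']+fl*c[1]/c[2]])
def tri(f1,p1,f2,p2):
    o1,d1=ray(f1,*p1);o2,d2=ray(f2,*p2)
    A=np.c_[d1,-d2];s=np.linalg.lstsq(A,o2-o1,rcond=None)[0]
    a=o1+s[0]*d1;b=o2+s[1]*d2;return (a+b)/2,np.linalg.norm(a-b)
def crop(f,name,u0,v0,w,h,k):
    im=f['img'][v0:v0+h,u0:u0+w,::-1]; cv2.imwrite(name,cv2.resize(im,None,fx=k,fy=k,interpolation=cv2.INTER_CUBIC))
E
python3 - <<'E'
from h import *
T=grab_frame('top');S=grab_frame('side')
np.save('T0.npy',T,allow_pickle=True);np.save('S0.npy',S,allow_pickle=True)
crop(T,'pics/t_radio.png',180,150,80,60,10)
crop(T,'pics/t_rest.png',300,165,110,45,7)
crop(S,'pics/s_radio.png',215,155,80,70,8)
crop(S,'pics/s_rest.png',260,230,100,130,4)
p=observe()['tool_pos'];print(proj(T,p),proj(S,p))
E
```

```text
[ 72.29952043 314.9603788 ] [106.02599113  98.99118859]
```

View pics/t_radio.png

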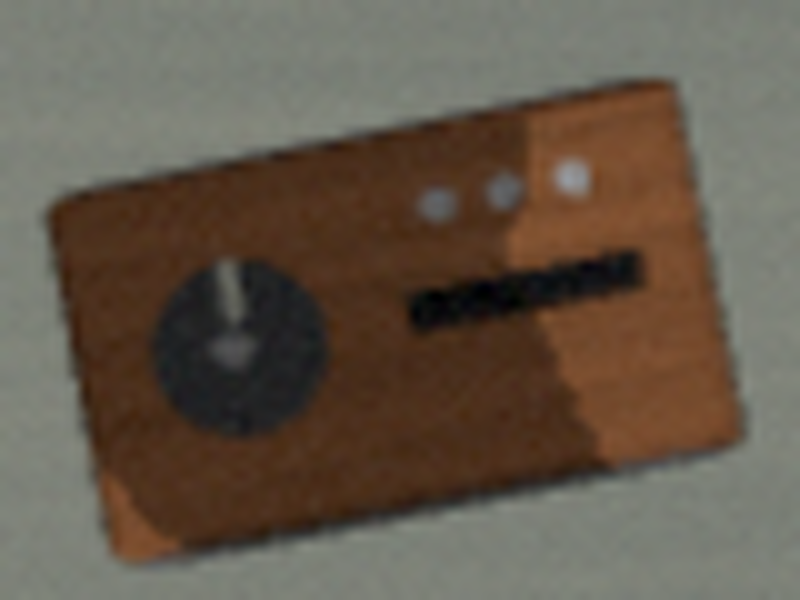

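View pics/t_rest.png

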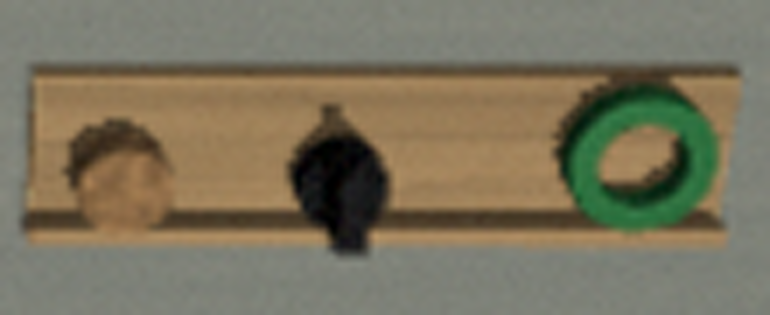

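View pics/s_radio.png

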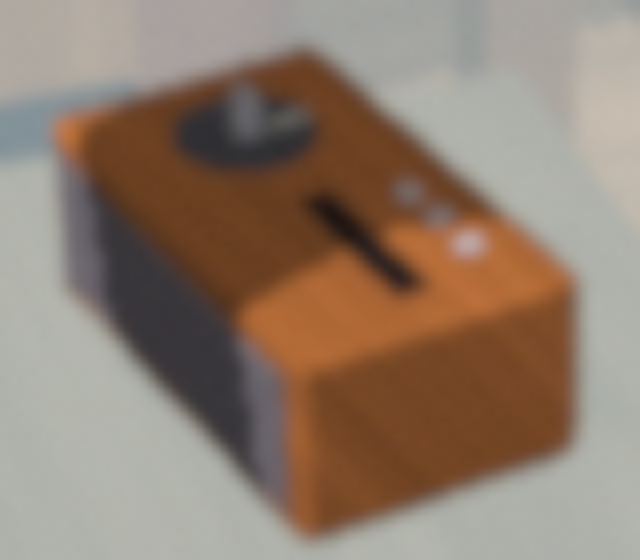

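View pics/s_rest.png

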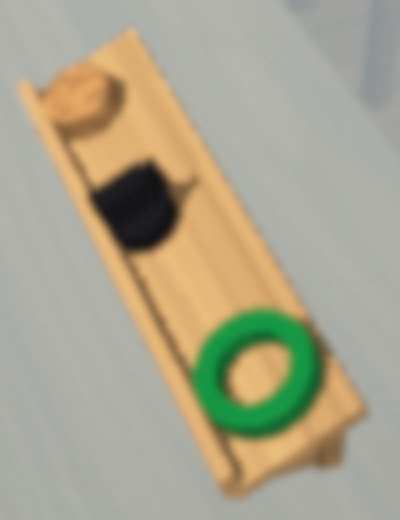

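```bash
cat > m.py <<'E'
from h import *
def disc(f,box,k=8,th=60):
    u0,v0,w,h=box
    im=cv2.resize(f['img'][v0:v0+h,u0:u0+w],None,fx=k,fy=k,interpolation=cv2.INTER_CUBIC)
    hsv=cv2.cvtColor(im,cv2.COLOR_RGB2HSV)
    m=((im.max(2)<th+25)&(hsv[...,1]<110)).astype(np.uint8)
    m=cv2.morphologyEx(m,cv2.MORPH_OPEN,np.ones((7,7)))
    cs=cv2.findContours(m,cv2.RETR_EXTERNAL,cv2.CHAIN_APPROX_NONE)[0]
    c=cv2.convexHull(max(cs,key=cv2.contourArea)); e=cv2.fitEllipse(c)
    o=im[:,:,::-1].copy(); cv2.drawContours(o,[c],-1,(0,255,255),1); 
    M=cv2.moments(c); c0=np.array([M['m10']/M['m00'],M['m01']/M['m00']])
    g=lambda p:(np.array(p)+.5)/k-.5+np.array([u0,v0])
    return g(c0),g(e[0]),np.array(e[1])/k,o,im
E
python3 - <<'E'
from m import *
T=np.load('T0.npy',allow_pickle=True).item();S=np.load('S0.npy',allow_pickle=True).item()
a=disc(T,(190,172,28,26),k=16);b=disc(S,(234,162,24,16),k=16)
cv2.imwrite('pics/dT.png',a[3]);cv2.imwrite('pics/dS.png',b[3])
for f,x in((T,a),(S,b)): print(x[0],x[1],x[2],onz(f,*x[1],.0764))
print(tri(T,a[1],S,b[1]))
E
```

```text
[203.53016515 184.35361407] [203.54717541 184.37019253] [17.7702198  17.92070198] [0.60509092 0.24636148 0.0764    ]
[245.09340586 171.20351399] [245.15109921 171.124053  ] [ 9.50425816 17.55608177] [0.60607369 0.2432986  0.0764    ]
(array([0.60602783, 0.24635399, 0.07466548]), np.float64(0.0017646516706100093))
```

View pics/dT.png

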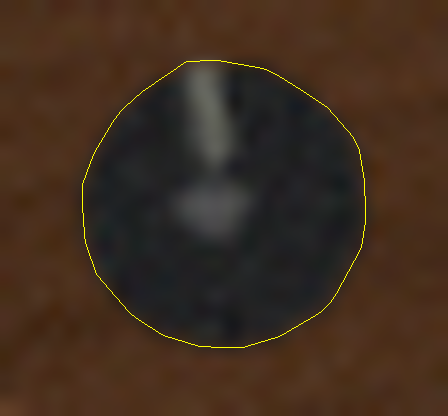

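View pics/dS.png

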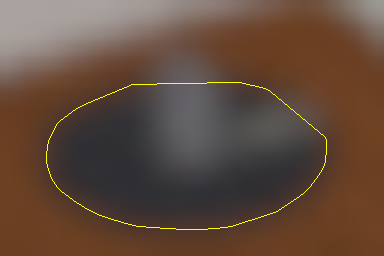

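Run:
```python
from m import *
T=np.load('T0.npy',allow_pickle=True).item();S=np.load('S0.npy',allow_pickle=True).item()
g=lambda x,y:((x+.5)/16-.5+190,(y+.5)/16-.5+172)
c=onz(T,203.547,184.37,.0764)
for p in((203,65),(215,160)):
    q=onz(T,*g(*p),.0764);print(q, np.linalg.norm(q-c))
a=onz(T,*g(203,65),.0764);b=onz(T,*g(216,160),.0764)
print('yaw mark line',np.degrees(np.arctan2(*(a-b)[1::-1])),'from centre',np.degrees(np.arctan2(*(a-c)[1::-1])))
# radio top corners from top view, z=.075
G=lambda x,y:((x+.5)/10-.5+180,(y+.5)/10-.5+150)
P=[onz(T,*G(*p),.075) for p in((50,200),(672,82),(745,440),(118,562))]
for i in range(4):
    d=P[(i+1)%4]-P[i];print(P[i],np.linalg.norm(d),np.degrees(np.arctan2(d[1],d[0])))
# rest
G=lambda x,y:((x+.5)/7-.5+300,(y+.5)/7-.5+165)
for p,z in(((33,70),.06),((740,70),.06),((725,243),.02),((25,243),.02)): print('rest',onz(T,*G(*p),z))
```

```text
[0.63080441 0.2500794  0.0764    ] 0.02598025197628196
[0.61340826 0.24799797 0.0764    ] 0.008476148776291256
yaw mark line 7.414391610811522 from centre 8.226457038882243
[0.6493139  0.30195906 0.075     ] 0.18535404197720745 -79.99215219304556
[0.6815253  0.11942538 0.075     ] 0.10693351906719387 -169.18241675181733
[0.57649202 0.0993558  0.075     ] 0.18619841987338548 100.29225160902833
[0.5432241  0.28255814 0.075     ] 0.10784916072972378 10.363319870585475
rest [ 0.63104047 -0.049457    0.06      ]
rest [ 0.62714789 -0.3462445   0.06      ]
rest [ 0.55487845 -0.35159313  0.02      ]
rest [ 0.55862762 -0.04905167  0.02      ]
```

Run:
```python
from m import *
T=np.load('T0.npy',allow_pickle=True).item();S=np.load('S0.npy',allow_pickle=True).item()
for f,n,b in((T,'kT',(336,174,26,30)),(S,'kS',(280,264,30,32))):
    im=f['img'][b[1]:b[1]+b[3],b[0]:b[0]+b[2]].astype(float)
    im=np.clip(im*2.2+10,0,255).astype(np.uint8)
    cv2.imwrite(f'pics/{n}.png',cv2.resize(im[:,:,::-1],None,fx=18,fy=18,interpolation=cv2.INTER_CUBIC))
```

```text
(no output)
```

View pics/kT.png

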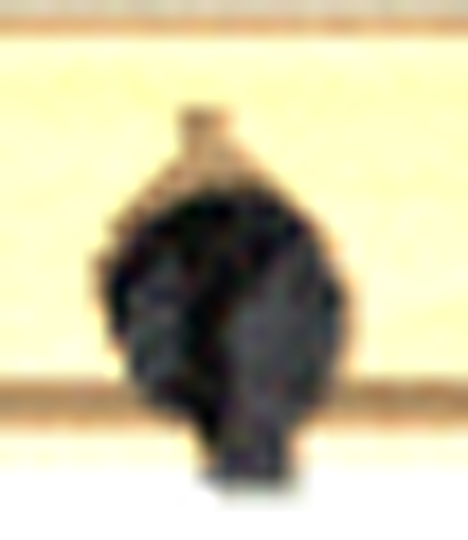

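View pics/kS.png

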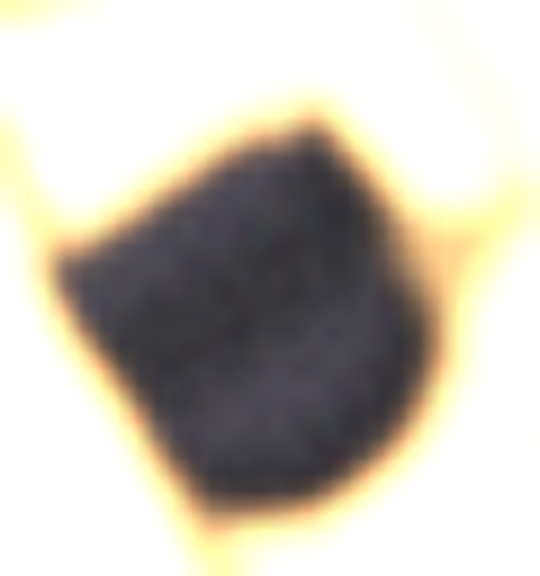

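Run:
```python
from m import *
T=np.load('T0.npy',allow_pickle=True).item();S=np.load('S0.npy',allow_pickle=True).item()
gT=lambda x,y:((x+.5)/18-.5+336,(y+.5)/18-.5+174)
gS=lambda x,y:((x+.5)/18-.5+280,(y+.5)/18-.5+264)
iT=lambda p:((p-[336,174]+.5)*18-.5).round(); iS=lambda p:((p-[280,264]+.5)*18-.5).round()
t,e=tri(T,gT(250,487),S,gS(62,262));print('tail',t,e)
for psi in(0,-.1,-.2):
    Rk=R.from_euler('z',-.011)*R.from_euler('y',-.5)*R.from_euler('z',psi)
    o=t-Rk.apply([-.018,0,.038]);print(psi,'origin',o)
    for n,p in dict(tailL=(-18,7,38),tailR=(-18,-7,38),nose=(24,0,38),noseb=(24,0,16),sL=(0,19.5,8),sR=(0,-19.5,8),up0=(19.5,0,0),low=(-19.5,0,16),barL=(-18,7,16),barR=(-18,-7,16)).items():
        w=o+Rk.apply(np.array(p)/1000);print('  ',n,iT(proj(T,w)),iS(proj(S,w)))
```

```text
tail [ 0.55522359 -0.18161526  0.05877095] 0.005302236766397685
0 origin [ 0.58923619 -0.18198941  0.03405247]
   tailL [212. 472.] [ 19. 225.]
   tailR [298. 471.] [ 60. 303.]
   nose [279. 241.] [335.  65.]
   noseb [252. 182.] [414. 167.]
   sL [112. 291.] [216. 208.]
   sR [347. 291.] [336. 424.]
   up0 [231. 164.] [438. 260.]
   low [228. 417.] [111. 370.]
   barL [186. 409.] [101. 324.]
   barR [271. 409.] [143. 402.]
-0.1 origin [ 0.58913751 -0.18378544  0.03400936]
   tailL [212. 468.] [ 24. 222.]
   tailR [297. 475.] [ 55. 306.]
   nose [305. 242.] [347.  89.]
   noseb [278. 183.] [426. 191.]
   sL [124. 281.] [234. 209.]
   sR [356. 302.] [327. 444.]
   up0 [253. 165.] [449. 281.]
   low [227. 417.] [111. 369.]
   barL [187. 406.] [106. 321.]
   barR [270. 413.] [138. 405.]
-0.2 origin [ 0.58888199 -0.18556178  0.03388045]
   tailL [213. 464.] [ 29. 219.]
   tailR [296. 479.] [ 50. 309.]
   nose [331. 246.] [356. 115.]
   noseb [303. 186.] [435. 216.]
   sL [137. 272.] [252. 213.]
   sR [364. 313.] [317. 463.]
   up0 [275. 168.] [457. 304.]
   low [226. 417.] [110. 368.]
   barL [188. 402.] [111. 318.]
   barR [269. 417.] [132. 408.]
```

Run:
```python
from m import *
T=np.load('T0.npy',allow_pickle=True).item();S=np.load('S0.npy',allow_pickle=True).item()
gT=lambda x,y:((x+.5)/18-.5+336,(y+.5)/18-.5+174)
gS=lambda x,y:((x+.5)/18-.5+280,(y+.5)/18-.5+264)
iT=lambda p:((p-[336,174]+.5)*18-.5).round(); iS=lambda p:((p-[280,264]+.5)*18-.5).round()
t,e=tri(T,gT(212,487),S,gS(60,260));print('tailL',t,e)
for psi in(0.05,0,-.05):
    Rk=R.from_euler('z',-.011)*R.from_euler('y',-.5)*R.from_euler('z',psi)
    o=t-Rk.apply([-.018,.007,.038]);print(psi,'origin',o)
    for n,p in dict(tailL=(-18,7,38),tailR=(-18,-7,38),nose=(24,0,38),noseb=(24,0,16),sL=(0,19.5,8),sR=(0,-19.5,8),up0=(19.5,0,0),low=(-19.5,0,16),sk=(-14,-14,16),barR=(-18,-7,16)).items():
        w=o+Rk.apply(np.array(p)/1000);print('  ',n,iT(proj(T,w)),iS(proj(S,w)))
# side-view check of known points: rest corners & radio corner from top
for p in([.631,-.0495,.06],[.627,-.346,.06]): print(proj(S,p))
```

```text
tailL [ 0.55608187 -0.1766237   0.05427807] 0.0068842772083964965
0.05 origin [ 0.59031473 -0.18309227  0.02971653]
   tailL [218. 467.] [ 31. 262.]
   tailR [304. 463.] [ 77. 338.]
   nose [272. 236.] [342.  90.]
   noseb [246. 176.] [420. 191.]
   sL [113. 291.] [221. 242.]
   sR [348. 280.] [354. 450.]
   up0 [226. 159.] [446. 285.]
   low [235. 411.] [126. 406.]
   sk [321. 378.] [210. 455.]
   barR [277. 401.] [159. 436.]
0 origin [ 0.59001747 -0.18399743  0.02955959]
   tailL [218. 467.] [ 31. 262.]
   tailR [304. 467.] [ 72. 341.]
   nose [285. 237.] [347. 103.]
   noseb [259. 178.] [425. 204.]
   sL [118. 287.] [228. 244.]
   sR [353. 287.] [348. 462.]
   up0 [237. 161.] [450. 297.]
   low [234. 413.] [123. 407.]
   sk [321. 383.] [204. 461.]
   barR [277. 405.] [154. 439.]
-0.05 origin [ 0.58968092 -0.18488465  0.02938108]
   tailL [218. 467.] [ 31. 262.]
   tailR [303. 471.] [ 67. 344.]
   nose [298. 239.] [351. 116.]
   noseb [271. 180.] [429. 217.]
   sL [124. 284.] [234. 246.]
   sR [357. 294.] [341. 473.]
   up0 [248. 163.] [453. 309.]
   low [233. 415.] [120. 408.]
   sk [322. 389.] [197. 467.]
   barR [277. 409.] [149. 443.]
[291.66783576 233.73981045]
[348.73041952 326.16769234]
```

Run:
```python
from m import *
T=np.load('T0.npy',allow_pickle=True).item();S=np.load('S0.npy',allow_pickle=True).item()
f=S;b=(268,250,50,46)
im=f['img'][b[1]:b[1]+b[3],b[0]:b[0]+b[2]].astype(float)
im=(255*(im/255)**.6).astype(np.uint8)
cv2.imwrite('pics/kS2.png',cv2.resize(im[:,:,::-1],None,fx=12,fy=12,interpolation=cv2.INTER_CUBIC))
crop(T,'pics/gT.png',0,270,110,90,7); crop(S,'pics/gS.png',65,30,70,85,7)
# table edge straightness
```

```text
(no output)
```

View pics/kS2.png

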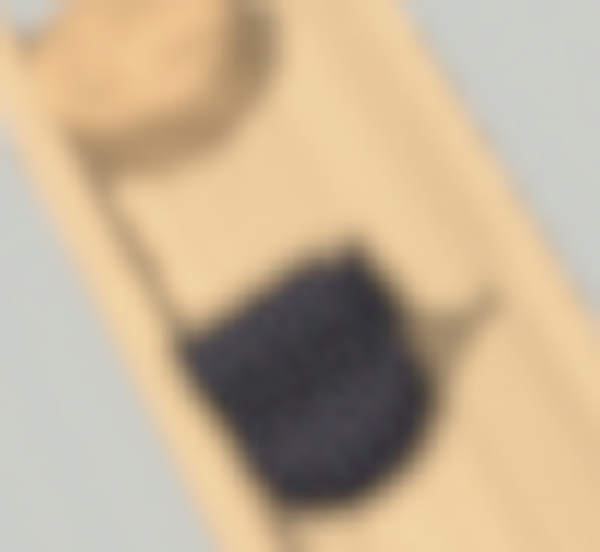

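View pics/gT.png

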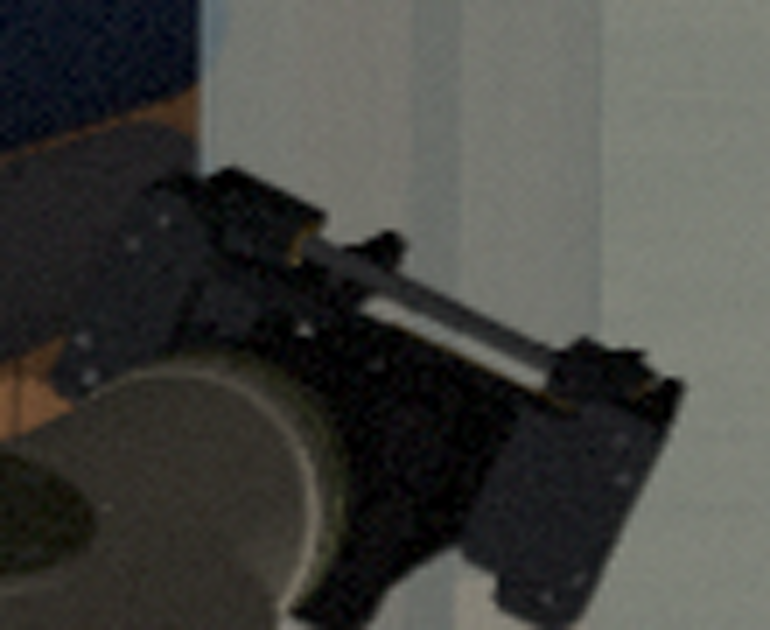

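View pics/gS.png

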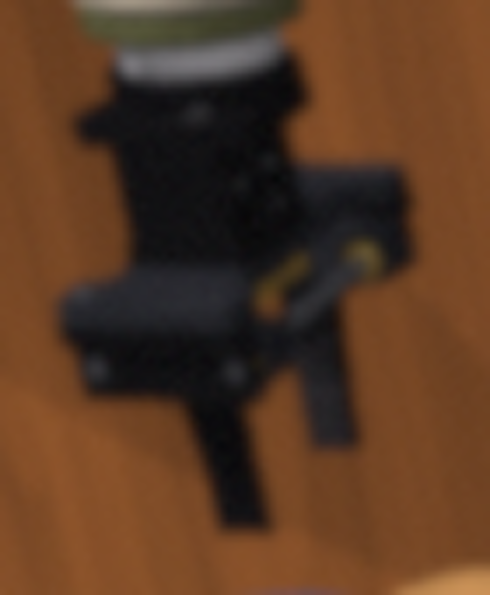

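Run:
```python
from m import *
T=np.load('T0.npy',allow_pickle=True).item();S=np.load('S0.npy',allow_pickle=True).item()
GT=lambda x,y:((x+.5)/7-.5+300,(y+.5)/7-.5+165)
GS=lambda x,y:((x+.5)/4-.5+260,(y+.5)/4-.5+230)
for n,a,b in(('hiL',(33,68),(130,30)),('hiR',(741,68),(368,412)),('loL',(25,245),(22,85)),('loR',(725,247),(228,497)),('cork',(125,195),(80,97)),('ring',(642,158),(257,372))):
    print(n,*tri(T,GT(*a),S,GS(*b)))
cs={'T':(T,(180,150)),'S':(S,(215,155))}
GT=lambda x,y:((x+.5)/10-.5+180,(y+.5)/10-.5+150)
GS=lambda x,y:((x+.5)/8-.5+215,(y+.5)/8-.5+155)
for n,a,b in(('A',(50,200),(310,45)),('B',(672,82),(575,285)),('C',(745,440),(300,375)),('D',(118,562),(55,130))): print(n,*tri(T,GT(*a),S,GS(*b)))
```

```text
hiL [ 0.6322992  -0.05046784  0.05013189] 0.0005959959370034448
hiR [ 0.62996726 -0.35175088  0.04700505] 0.0023789963867734557
loL [ 0.56054496 -0.04917189  0.02681751] 0.005961397127620224
loR [ 0.55631978 -0.35322871  0.0186867 ] 0.006736854150174057
cork [ 0.58143832 -0.09037074  0.04445597] 0.006666173652118614
ring [ 0.59243847 -0.30972154  0.0439897 ] 0.0025322710764785817
A [0.64954863 0.30239372 0.07249866] 4.1620152207742386e-05
B [0.6828376  0.11934508 0.0695319 ] 0.0014609034536075703
C [0.57824361 0.09893367 0.0706721 ] 0.003405592689839968
D [0.54475992 0.28329007 0.06798056] 0.003182625568054482
```

```bash
cat >> h.py <<'E'
def mk(yaw,tilt=0):
    # tool: x ~ +y world, y ~ +x world, z down; tilt>0 points outwards
    Rk=R.from_euler('z',yaw)*R.from_euler('y',-tilt)
    return Rk*R.from_matrix(np.array([[0,1,0],[1,0,0],[0,0,-1.]]).T)
def go(pos,Rt,cp=None,cR=None):
    s=observe(); cp=s['tool_pos'] if cp is None else np.array(cp); cR=Rq(s['ee_rot']) if cR is None else cR
    d=cR.inv().apply(np.array(pos)-cp)*100; r=(cR.inv()*Rt).as_rotvec()
    print('shift cm',d.round(2),'rot',r.round(3)); return d,r
def st():
    s=observe(); print('t',round(s['t'],2),'p',s['tool_pos'].round(4),'R',Rq(s['ee_rot']).as_matrix().round(3).tolist(),'F',s['ft_force'].round(2),'M',s['torque'].round(3),'op',round(s['opening'],3),'q',s['joint_pos'].round(2))
E
python3 - <<'E'
from h import *
st()
go([.54,-.18,.22],mk(-.011,0))
o=np.array([.589,-.183,.032]);k=np.array([-.479,.005,.878])
go(o+.09*k,mk(-.011,.5),[.54,-.18,.22],mk(-.011,0)); print(o+.09*k)
E
```

```text
t 0.2 p [0.27   0.5634 0.2221] R [[0.432, 0.902, -0.0], [0.902, -0.432, -0.001], [-0.001, 0.0, -1.0]] F [0.55 0.38 0.15] M [-0.002  0.024  0.02 ] op 1.001 q [-1.15  0.33 -0.06  1.46  0.02  1.35 -0.09]
shift cm [-55.38  56.47   0.26] rot [-0.     0.001 -0.436]
shift cm [-0.25  0.59 10.9 ] rot [-0.5  0.  -0. ]
[ 0.54589 -0.18255  0.11102]
```

Emit:
step_arm(
  commands=[
    [0,-55.4,56.5,0.2,0,0,-0.436],
    [0,-55.4,56.5,0.2,0,0,-0.436],
    [0,-55.4,56.5,0.2,0,0,-0.436],
    [0,-55.4,56.5,0.2,0,0,-0.436],
    [0,-55.4,56.5,0.2,0,0,-0.436],
  ],
  grip_force=30,
)

```text
t: 0.82
tool_pos: [0.3772, 0.2679, 0.2219]
ee_rot: [-0.0, 0.711, 0.703, 0.0]
ft_force: [2.0, 0.3, 0.4]
opening: 0.543
```

Run:
```python
from h import *
st()
go([.54,-.18,.22],mk(-.011,0))
```

```text
t 0.82 p [0.3772 0.2679 0.2219] R [[0.011, 1.0, 0.0], [1.0, -0.011, 0.001], [0.001, 0.0, -1.0]] F [2.02 0.27 0.42] M [ 0.063 -0.069  0.026] op 0.543 q [-0.78 -0.03  0.07  1.87  0.    1.3   0.84]
shift cm [-44.61  16.77   0.17] rot [ 0.    -0.001  0.   ]
```

Emit:
step_arm(
  commands=[
    [0,-44.5,16.7,0.1,0,0,0],
    [0,-44.5,16.7,0.1,0,0,0],
    [0,-44.5,16.7,0.1,0,0,0],
    [0,-44.5,16.7,0.1,0,0,0],
    [0,-44.5,16.7,0.1,0,0,0],
  ],
)

```text
t: 1.45
tool_pos: [0.4837, -0.0257, 0.2213]
ee_rot: [0.0, 0.711, 0.703, 0.0]
ft_force: [1.0, 0.3, -0.2]
opening: 0.499
```

Run:
```python
from h import *
st()
go([.546,-.183,.111],mk(-.011,.5))
```

```text
t 1.45 p [ 0.4837 -0.0257  0.2213] R [[0.01, 1.0, 0.001], [1.0, -0.01, 0.0], [0.0, 0.001, -1.0]] F [ 0.98  0.33 -0.15] M [ 0.124 -0.058 -0.025] op 0.499 q [-0.47  0.    0.44  1.84 -0.    1.29  1.53]
shift cm [-15.67   6.38  11.03] rot [-0.499 -0.001  0.   ]
```

Emit:
step_arm(
  commands=[
    [0,-15.7,6.0,3.0,-0.1,0,0],
    [0,-15.7,6.0,5.0,-0.25,0,0],
    [0,-15.7,6.0,8.0,-0.4,0,0],
    [0,-15.7,6.0,8.5,-0.5,0,0],
    [0,-15.7,6.0,8.5,-0.5,0,0],
  ],
)

```text
t: 2.08
tool_pos: [0.5395, -0.1816, 0.1344]
ee_rot: [0.174, 0.69, 0.681, 0.173]
ft_force: [-0.0, 0.4, 0.5]
opening: 0.496
```

Run:
```python
from h import *
st()
go([.546,-.183,.111],mk(-.011,.5))
T=grab_frame('top');S=grab_frame('side')
crop(T,'pics/t1.png',300,150,110,70,7);crop(S,'pics/s1.png',240,190,120,120,5)
p=observe()['tool_pos'];print(proj(T,p),proj(S,p))
```

```text
t 2.08 p [ 0.5395 -0.1816  0.1344] R [[0.013, 0.879, 0.477], [1.0, -0.012, -0.004], [0.002, 0.477, -0.879]] F [-0.04  0.44  0.47] M [ 0.08   0.588 -0.065] op 0.496 q [-0.3  -0.05  0.64  2.17 -0.25  0.55  2.09]
shift cm [-0.14 -0.54  2.37] rot [-0.003 -0.001 -0.002]
[355.66638913 204.03652439] [275.91013378 250.81374444]
```

View pics/t1.png

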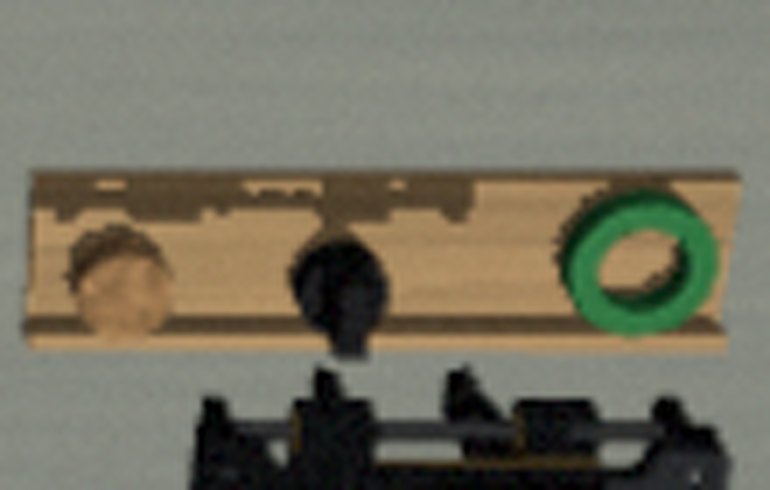

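View pics/s1.png

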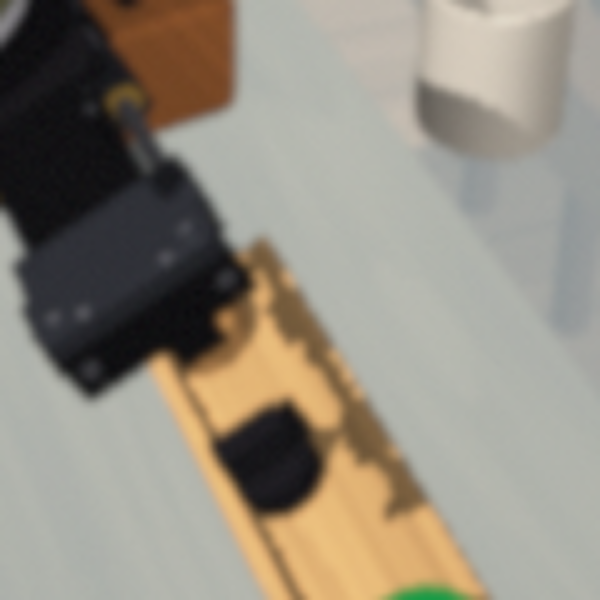

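Run:
```python
from h import *
T=grab_frame('top');S=grab_frame('side')
s=observe();p=s['tool_pos'];Rt=Rq(s['ee_rot'])
for x in(-.037,-.0216,.0216,.037):
  for y in (-.0095,0,.0095):
    w=p+Rt.apply([x,y,0]); a=proj(T,w)-[300,150];b=proj(S,w)-[240,190]
    print(x,y,((a+.5)*7).round(),((b+.5)*5).round())
im=S['img'][225:285,262:302].astype(float);im=(255*(im/255)**.5).astype(np.uint8)
cv2.imwrite('pics/s1b.png',cv2.resize(im[:,:,::-1],None,fx=10,fy=10,interpolation=cv2.INTER_CUBIC))
```

```text
-0.037 -0.0095 [485. 401.] [196. 377.]
-0.037 0 [488. 380.] [216. 363.]
-0.037 0.0095 [490. 358.] [236. 350.]
-0.0216 -0.0095 [446. 401.] [182. 352.]
-0.0216 0 [448. 380.] [202. 339.]
-0.0216 0.0095 [451. 358.] [222. 325.]
0.0216 -0.0095 [336. 401.] [147. 286.]
0.0216 0 [338. 380.] [166. 273.]
0.0216 0.0095 [340. 359.] [185. 260.]
0.037 -0.0095 [297. 401.] [135. 264.]
0.037 0 [299. 380.] [154. 251.]
0.037 0.0095 [301. 359.] [172. 238.]
```

View pics/s1b.png

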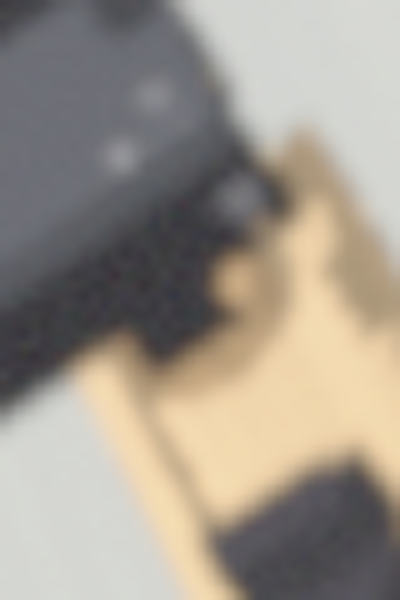

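Run:
```python
from h import *
o=np.array([.591,-.183,.032]);k=np.array([-.479,.005,.878])
go(o+.05*k,mk(-.011,.5)); go(o+.018*k,mk(-.011,.5))
```

```text
shift cm [-0.18 -0.87  6.56] rot [ 0.001 -0.001  0.002]
shift cm [-0.18 -0.87  9.76] rot [ 0.001 -0.001  0.002]
```

Emit:
step_arm(
  commands=[
    [0,-0.2,-0.9,1,0,0,0],
    [0,-0.2,-0.9,4,0,0,0],
    [0,-0.2,-0.9,6.5,0,0,0],
    [0,-0.2,-0.9,6.5,0,0,0],
  ],
)

```text
t: 2.78
tool_pos: [0.5654, -0.1826, 0.0738]
ee_rot: [0.175, 0.688, 0.682, 0.173]
ft_force: [0.0, -0.4, 1.3]
opening: 0.5
```

Run:
```python
from h import *
st()
T=grab_frame('top');S=grab_frame('side')
crop(T,'pics/t2.png',300,150,110,70,7);crop(S,'pics/s2.png',250,230,70,70,9)
```

```text
t 2.77 p [ 0.5654 -0.1826  0.0738] R [[0.009, 0.879, 0.477], [1.0, -0.007, -0.004], [-0.0, 0.477, -0.879]] F [ 0.01 -0.45  1.35] M [-0.01   0.645 -0.052] op 0.5 q [-0.28  0.15  0.65  2.17 -0.6   0.44  2.39]
```

View pics/t2.png

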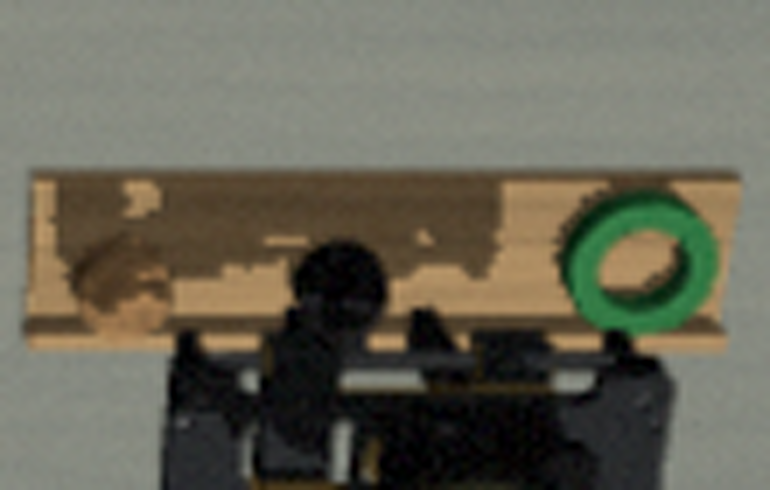

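View pics/s2.png

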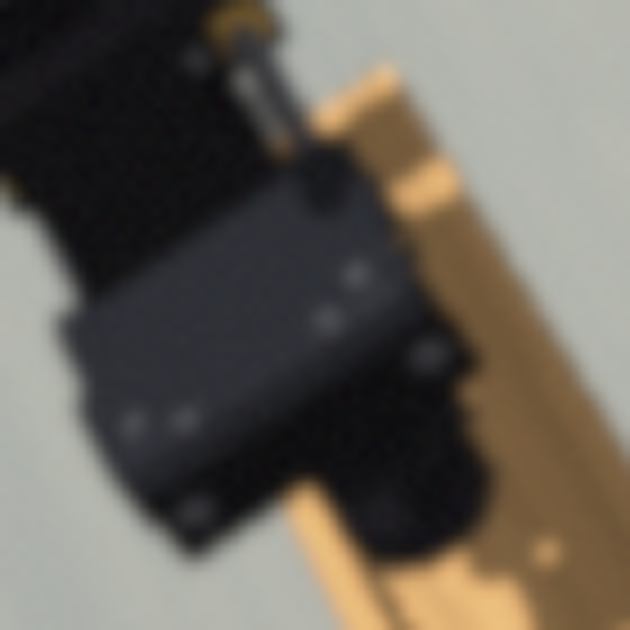

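Emit:
step_arm(
  commands=[
    [0,0,0,0.8,0,0,0],
    [0,0,0,1.6,0,0,0],
    [0,0,0,2.0,0,0,0],
  ],
)

```text
t: 3.25
tool_pos: [0.5751, -0.1837, 0.0584]
ee_rot: [0.176, 0.689, 0.681, 0.175]
ft_force: [-0.2, -1.0, 0.3]
opening: 0.502
```

Run:
```python
from h import *
st()
```

```text
t 3.25 p [ 0.5751 -0.1837  0.0584] R [[0.01, 0.877, 0.481], [1.0, -0.009, -0.005], [0.0, 0.481, -0.877]] F [-0.19 -1.01  0.33] M [ 0.035  0.556 -0.   ] op 0.502 q [-0.24  0.2   0.61  2.16 -0.7   0.42  2.48]
```

Emit:
step_arm(
  commands=[
    [0,0,0,0.4,0,0,0],
    [0,0,0,0.8,0,0,0],
    [0,0,0,0.8,0,0,0],
  ],
)

```text
t: 3.62
tool_pos: [0.5783, -0.1838, 0.05]
ee_rot: [0.176, 0.689, 0.681, 0.174]
ft_force: [-0.4, 0.4, 0.1]
opening: 0.5
```

Run:
```python
from h import *
st()
```

```text
t 3.62 p [ 0.5783 -0.1838  0.05  ] R [[0.011, 0.878, 0.479], [1.0, -0.01, -0.005], [0.0, 0.479, -0.878]] F [-0.38  0.42  0.06] M [0.057 0.534 0.017] op 0.5 q [-0.22  0.23  0.58  2.15 -0.74  0.41  2.51]
```

Emit:
step_arm(
  commands=[
    [0,0,0,0.2,0,0,0],
    [0,0,0,0.3,0,0,0],
    [0,0,0,0.3,0,0,0],
  ],
)

```text
t: 4.0
tool_pos: [0.5798, -0.1838, 0.0475]
ee_rot: [0.176, 0.689, 0.681, 0.174]
ft_force: [-0.1, -0.2, -0.5]
opening: 0.495
```

Run:
```python
from h import *
st()
```

```text
t 4.0 p [ 0.5798 -0.1838  0.0475] R [[0.011, 0.878, 0.479], [1.0, -0.01, -0.005], [0.0, 0.479, -0.878]] F [-0.13 -0.16 -0.46] M [0.035 0.546 0.019] op 0.495 q [-0.21  0.23  0.57  2.15 -0.75  0.41  2.52]
```

Emit:
step_arm(
  commands=[
    [-0.45,0,0,0,0,0,0],
    [-0.45,0,0,0,0,0,0],
    [-0.45,0,0,0,0,0,0],
    [-0.45,0,0,0,0,0,0],
  ],
  grip_force=5,
)

```text
t: 4.5
tool_pos: [0.5798, -0.1838, 0.0475]
ee_rot: [0.176, 0.689, 0.681, 0.174]
ft_force: [0.3, -0.4, -0.5]
opening: 0.28
```

Run:
```python
from h import *
st()
```

```text
t 4.5 p [ 0.5798 -0.1838  0.0475] R [[0.011, 0.878, 0.479], [1.0, -0.01, -0.005], [0.0, 0.479, -0.878]] F [ 0.29 -0.43 -0.49] M [0.049 0.611 0.012] op 0.28 q [-0.21  0.23  0.57  2.15 -0.75  0.41  2.52]
```

Above the skirt. Creep down until the tips touch it.

Emit:
step_arm(
  commands=[
    [-0.45,0,0,0.1,0,0,0],
    [-0.45,0,0,0.2,0,0,0],
    [-0.45,0,0,0.2,0,0,0],
  ],
)

```text
t: 4.88
tool_pos: [0.5805, -0.1838, 0.0463]
ee_rot: [0.176, 0.689, 0.681, 0.175]
ft_force: [-14.4, 2.1, 18.2]
opening: 0.276
```

Run:
```python
from h import *
st()
```

```text
t 4.88 p [ 0.5805 -0.1838  0.0463] R [[0.011, 0.877, 0.48], [1.0, -0.01, -0.004], [0.001, 0.48, -0.877]] F [-14.41   2.14  18.15] M [0.559 1.494 0.303] op 0.276 q [-0.2   0.24  0.57  2.15 -0.76  0.4   2.53]
```

Emit:
step_arm(
  commands=[
    [-0.45,0,0,-0.15,0,0,0],
    [-1,0,0,-0.15,0,0,0],
    [-1,0,0,-0.15,0,0,0],
    [-1,0,0,-0.15,0,0,0],
    [-1,0,0,-0.15,0,0,0],
  ],
  grip_force=20,
)

```text
t: 5.5
tool_pos: [0.58, -0.1838, 0.047]
ee_rot: [0.176, 0.689, 0.681, 0.174]
ft_force: [0.6, 1.3, 0.0]
opening: 0.162
```

Run:
```python
from h import *
st()
```

```text
t 5.5 p [ 0.58   -0.1838  0.047 ] R [[0.011, 0.878, 0.479], [1.0, -0.009, -0.005], [0.0, 0.479, -0.878]] F [0.56 1.27 0.04] M [-0.029  0.548 -0.031] op 0.162 q [-0.21  0.24  0.57  2.15 -0.75  0.4   2.52]
```

Emit:
step_arm(
  commands=[
    [-1,0,0,0,0,0,0],
    [-1,0,0,-1,0,0,0],
    [-1,0,0,-3,0,0,0],
    [-1,0,0,-7,0,0,0],
    [-1,0,0,-11,0,0,0],
  ],
  grip_force=45,
)

```text
t: 6.12
tool_pos: [0.5264, -0.1834, 0.1438]
ee_rot: [0.176, 0.689, 0.681, 0.173]
ft_force: [0.4, 0.3, -0.5]
opening: 0.159
```

Run:
```python
from h import *
st()
T=grab_frame('top');S=grab_frame('side')
crop(S,'pics/s3.png',230,190,100,110,6)
crop(T,'pics/t3.png',300,150,110,70,7)
go([.55,-.12,.22],mk(0.14,0))
```

```text
t 6.12 p [ 0.5264 -0.1834  0.1438] R [[0.011, 0.878, 0.478], [1.0, -0.01, -0.006], [-0.0, 0.478, -0.878]] F [ 0.37  0.34 -0.46] M [0.108 0.587 0.021] op 0.159 q [-0.38 -0.11  0.72  2.19 -0.16  0.57  2.02]
shift cm [ 6.47  5.39 -5.29] rot [ 0.505  0.038 -0.149]
```

View pics/s3.png

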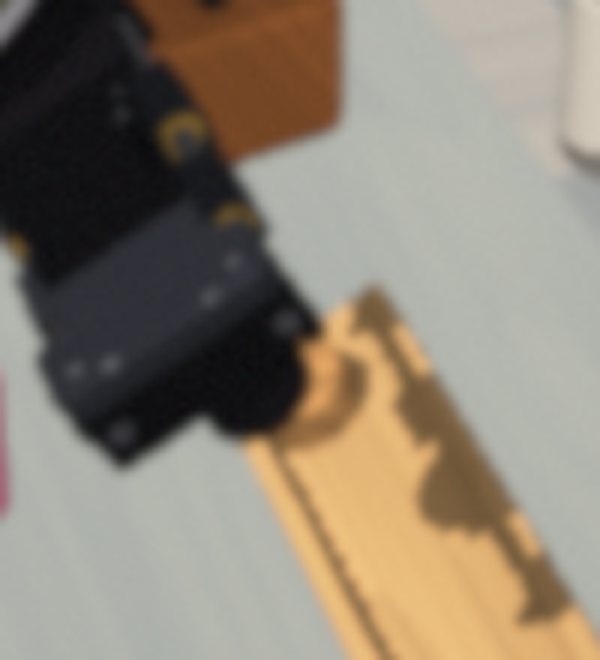

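View pics/t3.png

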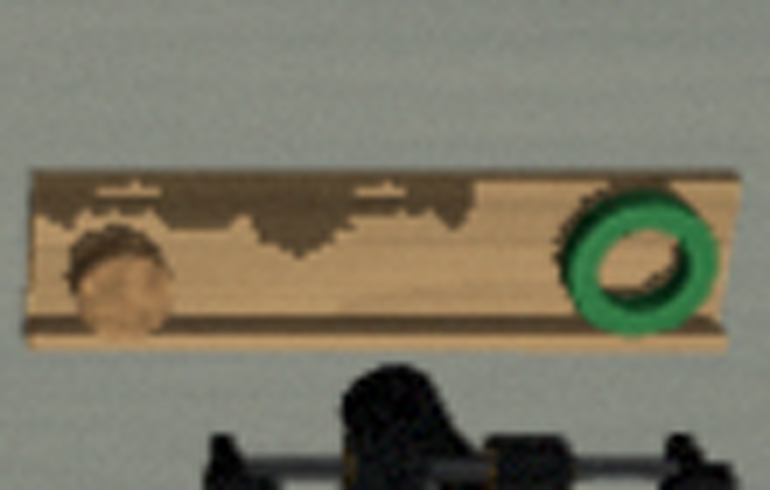

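Run:
```python
from h import *
go([.53,-.1,.22],mk(0.14,0)); go([.606,.245,.19],mk(.14,0))
```

```text
shift cm [ 8.45  3.62 -6.27] rot [ 0.505  0.038 -0.149]
shift cm [43.03  8.45 -0.15] rot [ 0.505  0.038 -0.149]
```

Emit:
step_arm(
  commands=[
    [-1,6,3,-5,0.12,0.01,-0.03],
    [-1,6.5,5.4,-5.3,0.25,0.02,-0.07],
    [-1,6.5,5.4,-5.3,0.4,0.03,-0.11],
    [-1,6.5,5.4,-5.3,0.505,0.038,-0.149],
    [-1,6.5,5.4,-5.3,0.505,0.038,-0.149],
  ],
)

```text
t: 6.85
tool_pos: [0.551, -0.1176, 0.2141]
ee_rot: [-0.003, 0.655, 0.756, -0.003]
ft_force: [0.1, 0.1, -1.2]
opening: 0.156
```

Run:
```python
from h import *
st();go([.606,.245,.19],mk(.14,0))
```

```text
t 6.85 p [ 0.551  -0.1176  0.2141] R [[-0.143, 0.99, -0.009], [0.99, 0.143, -0.001], [0.0, -0.009, -1.0]] F [ 0.05  0.11 -1.17] M [ 0.061  0.008 -0.011] op 0.156 q [-0.39  0.22  0.61  1.66 -0.13  1.3   1.95]
shift cm [35.1  10.64  2.32] rot [-0.009  0.     0.003]
```

Emit:
step_arm(
  commands=[
    [-1,35.1,10.6,0,0,0,0],
    [-1,35.1,10.6,0,-0.009,0,0],
    [-1,35.1,10.6,0.5,-0.009,0,0],
    [-1,35.1,10.6,1,-0.009,0,0],
    [-1,35.1,10.6,2.3,-0.009,0,0],
  ],
)

```text
t: 7.48
tool_pos: [0.5971, 0.1912, 0.2019]
ee_rot: [0.001, 0.656, 0.755, 0.003]
ft_force: [0.9, -0.9, 0.0]
opening: 0.154
```

Run:
```python
from h import *
st();go([.606,.245,.16],mk(.14,0))
```

```text
t 7.47 p [0.5971 0.1912 0.2019] R [[-0.139, 0.99, 0.006], [0.99, 0.139, 0.004], [0.003, 0.006, -1.0]] F [ 0.86 -0.85  0.03] M [0.04  0.026 0.031] op 0.154 q [-0.72  0.36  0.44  1.51 -0.16  1.3   1.44]
shift cm [5.19 1.6  4.21] rot [ 0.006 -0.003 -0.   ]
```

Emit:
step_arm(
  commands=[
    [-1,5.2,1.6,2,0.006,-0.003,0],
    [-1,5.2,1.6,4.2,0.006,-0.003,0],
    [-1,5.2,1.6,4.2,0.006,-0.003,0],
  ],
)

```text
t: 7.85
tool_pos: [0.6044, 0.2426, 0.1577]
ee_rot: [-0.0, 0.656, 0.755, -0.003]
ft_force: [0.2, -0.7, -0.1]
opening: 0.158
```

Run:
```python
from h import *
st()
T=grab_frame('top');S=grab_frame('side')
np.save('S4.npy',S,allow_pickle=True)
crop(S,'pics/s4.png',205,110,70,70,8)
crop(T,'pics/t4.png',170,140,90,80,7)
```

```text
t 7.85 p [0.6044 0.2426 0.1577] R [[-0.14, 0.99, -0.004], [0.99, 0.14, -0.004], [-0.003, -0.005, -1.0]] F [ 0.18 -0.74 -0.14] M [ 0.019  0.011 -0.012] op 0.158 q [-0.76  0.45  0.41  1.48 -0.18  1.25  1.39]
```

View pics/s4.png

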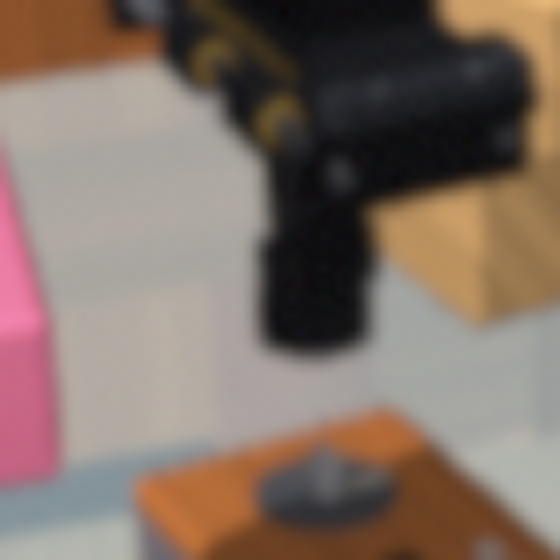

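View pics/t4.png

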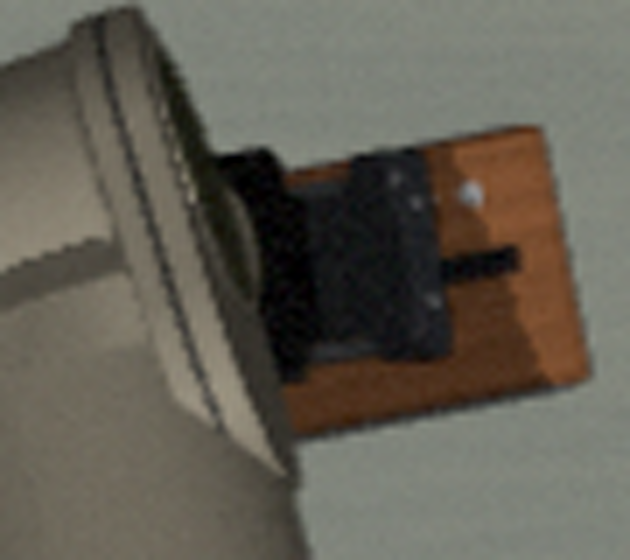

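Run:
```python
from m import *
S=np.load('S4.npy',allow_pickle=True).item()
k=16;u0,v0,w,h=232,136,24,22
im=S['img'][v0:v0+h,u0:u0+w]
big=cv2.resize(im,None,fx=k,fy=k,interpolation=cv2.INTER_CUBIC)
g=big.max(2); m=(g<100)
for r in range(60,h*k,16):
    c=np.where(m[r])[0]
    print(round((r+.5)/k-.5+v0,2), (round((c[0]+.5)/k-.5+u0,2),round((c[-1]+.5)/k-.5+u0,2)) if len(c) else None)
cols=[np.where(m[:,c])[0].max() for c in range(150,250,20)];print([(round((c+.5)/k-.5+u0,2),round((x+.5)/k-.5+v0,2)) for c,x in zip(range(150,250,20),cols)])
p=observe()['tool_pos']
# predicted skirt centre silhouettes assuming axis at TCP xy
z0=p[2]-.0165
a=np.linspace(0,2*np.pi,180)
for dx in(0,.002,.004):
  for z in(z0,z0+.016):
    q=np.array([proj(S,[p[0]+dx+.0195*np.cos(t),p[1]+.0195*np.sin(t),z]) for t in a])
    print(dx,'z',round(z,4),'u',q[:,0].min().round(2),q[:,0].max().round(2),'vmax',q[:,1].max().round(2))
d=disc(S,(234,162,24,16),k=16);print(d[1],onz(S,*d[1],.0764)); cv2.imwrite('pics/d4.png',d[3])
```

```text
139.28 (np.float64(237.53), np.float64(251.22))
140.28 (np.float64(237.03), np.float64(251.41))
141.28 (np.float64(236.91), np.float64(251.66))
142.28 (np.float64(236.91), np.float64(251.72))
143.28 (np.float64(236.97), np.float64(251.59))
144.28 (np.float64(237.03), np.float64(251.22))
145.28 (np.float64(237.03), np.float64(250.91))
146.28 (np.float64(236.97), np.float64(250.72))
147.28 (np.float64(236.91), np.float64(250.78))
148.28 (np.float64(236.91), np.float64(250.78))
149.28 (np.float64(236.97), np.float64(250.78))
150.28 (np.float64(237.03), np.float64(250.72))
151.28 (np.float64(237.16), np.float64(250.47))
152.28 (np.float64(237.72), np.float64(249.78))
153.28 (np.float64(239.28), np.float64(247.84))
154.28 None
155.28 None
156.28 None
157.28 None
[(240.91, np.float64(153.72)), (242.16, np.float64(153.97)), (243.41, np.float64(154.03)), (244.66, np.float64(154.03)), (245.91, np.float64(153.84))]
0 z 0.1439 u 237.3 251.42 vmax 153.64
0 z 0.1599 u 237.04 251.25 vmax 148.43
0.002 z 0.1439 u 238.0 252.11 vmax 153.52
0.002 z 0.1599 u 237.74 251.94 vmax 148.3
0.004 z 0.1439 u 238.69 252.8 vmax 153.39
0.004 z 0.1599 u 238.43 252.64 vmax 148.18
[245.59935856 172.03185749] [0.60577016 0.23800709 0.0764    ]
```

Run:
```python
from m import *
st()
S0=np.load('S0.npy',allow_pickle=True).item();S=np.load('S4.npy',allow_pickle=True).item()
for f in(S0,S):
  for v in range(163,174):
    r=f['img'][v,238:254].astype(int); print(v,r.max(1).tolist())
for z in(.078,.086,.094): print(z,[proj(S,[x,.246,z]).round(2) for x in(.604,.606,.608)])
```

```text
t 7.95 p [0.606  0.242  0.1604] R [[-0.139, 0.99, -0.001], [0.99, 0.139, -0.002], [-0.002, -0.001, -1.0]] F [ 0.19 -0.47 -0.39] M [ 0.034 -0.004  0.056] op 0.16 q [-0.76  0.45  0.41  1.48 -0.18  1.25  1.39]
163 [164, 162, 158, 154, 148, 143, 134, 125, 122, 117, 114, 111, 111, 109, 108, 107]
164 [150, 145, 140, 133, 127, 122, 116, 110, 109, 107, 106, 106, 106, 106, 107, 107]
165 [130, 123, 117, 112, 108, 106, 105, 103, 103, 102, 102, 103, 104, 105, 107, 108]
166 [112, 107, 102, 98, 94, 95, 98, 100, 100, 96, 92, 95, 97, 101, 104, 107]
167 [100, 94, 89, 83, 80, 84, 93, 99, 99, 88, 80, 78, 84, 91, 98, 105]
168 [86, 78, 69, 65, 65, 75, 90, 102, 98, 86, 72, 68, 77, 87, 95, 101]
169 [69, 60, 55, 52, 59, 72, 90, 101, 100, 88, 77, 79, 85, 89, 90, 93]
170 [56, 52, 51, 52, 57, 69, 86, 98, 98, 88, 80, 81, 85, 83, 77, 79]
171 [51, 51, 51, 50, 56, 64, 80, 90, 90, 80, 73, 69, 67, 64, 59, 64]
172 [51, 52, 52, 51, 52, 59, 68, 75, 75, 69, 60, 57, 54, 52, 54, 65]
173 [58, 52, 50, 51, 51, 53, 56, 59, 60, 55, 53, 49, 50, 53, 61, 77]
163 [170, 170, 170, 169, 169, 171, 169, 166, 170, 173, 173, 174, 176, 17
[... 327 characters left out ...]
 127, 135, 142, 147, 145]
168 [144, 130, 116, 106, 98, 95, 98, 104, 104, 99, 93, 95, 104, 114, 119, 119]
169 [116, 100, 90, 85, 86, 89, 96, 103, 103, 95, 85, 85, 92, 97, 97, 98]
170 [94, 83, 84, 84, 84, 85, 91, 99, 100, 90, 82, 83, 86, 84, 80, 79]
171 [84, 82, 80, 79, 77, 77, 84, 91, 91, 83, 73, 69, 67, 64, 62, 65]
172 [80, 76, 72, 69, 65, 65, 71, 77, 77, 69, 60, 57, 55, 53, 53, 65]
173 [81, 65, 60, 58, 56, 55, 57, 60, 61, 56, 53, 52, 50, 53, 62, 78]
0.078 [array([244.15, 170.32]), array([244.83, 170.19]), array([245.5 , 170.07])]
0.086 [array([244.05, 167.88]), array([244.72, 167.76]), array([245.39, 167.63])]
0.094 [array([243.94, 165.43]), array([244.62, 165.31]), array([245.29, 165.18])]
```

Run:
```python
from h import *
go([.6095,.246,.118],mk(.145,0))
```

```text
shift cm [0.36 0.41 4.24] rot [-0.001  0.002 -0.006]
```

Emit:
step_arm(
  commands=[
    [-1,0.36,0.41,2,0,0,-0.006],
    [-1,0.36,0.41,4,0,0,-0.006],
    [-1,0.36,0.41,4.2,0,0,-0.006],
    [-1,0.36,0.41,4.2,0,0,-0.006],
  ],
)

```text
t: 8.45
tool_pos: [0.6091, 0.2471, 0.1173]
ee_rot: [-0.0, 0.653, 0.757, -0.002]
ft_force: [0.4, 0.3, -1.3]
opening: 0.158
```

Run:
```python
from m import *
S=grab_frame('side');st()
np.save('S5.npy',S,allow_pickle=True)
crop(S,'pics/s5.png',225,140,45,45,13)
k=16;u0,v0,w,h=232,140,28,30
big=cv2.resize(S['img'][v0:v0+h,u0:u0+w],None,fx=k,fy=k,interpolation=cv2.INTER_CUBIC)
m=(big.max(2)<75)
for r in range(60,h*k,16):
    c=np.where(m[r])[0]
    print(round((r+.5)/k-.5+v0,2), (round((c[0]+.5)/k-.5+u0,2),round((c[-1]+.5)/k-.5+u0,2)) if len(c) else None)
for v in range(163,174):
    r=S['img'][v,238:254].astype(int); print(v,r.max(1).tolist())
p=observe()['tool_pos'];z0=p[2]-.0165
print([proj(S,[p[0],p[1],z]).round(2) for z in(z0,z0+.008,z0+.016,.078,.086)])
```

```text
t 8.5 p [0.6094 0.2472 0.1178] R [[-0.147, 0.989, -0.002], [0.989, 0.147, -0.003], [-0.002, -0.002, -1.0]] F [-0.41  0.3   0.74] M [-0.02   0.015 -0.037] op 0.159 q [-0.75  0.5   0.4   1.51 -0.2   1.18  1.4 ]
143.28 (np.float64(239.41), np.float64(259.47))
144.28 (np.float64(239.53), np.float64(259.47))
145.28 (np.float64(239.72), np.float64(259.47))
146.28 (np.float64(239.97), np.float64(259.47))
147.28 (np.float64(240.09), np.float64(258.53))
148.28 (np.float64(240.16), np.float64(254.66))
149.28 (np.float64(240.22), np.float64(252.91))
150.28 (np.float64(240.22), np.float64(252.34))
151.28 (np.float64(240.03), np.float64(252.16))
152.28 (np.float64(239.47), np.float64(252.16))
153.28 (np.float64(239.03), np.float64(252.16))
154.28 (np.float64(239.03), np.float64(252.16))
155.28 (np.float64(239.09), np.float64(252.09))
156.28 (np.float64(239.16), np.float64(251.91))
157.28 (np.float64(239.09), np.float64(251.41))
158.28 (np.float64(239.03), np.float64(251.22))
159.28 (np.float64(238.97), np.float64(251.22))
160.28 (np.float64(238.91), np.float64(251.22))
161.28 (np.float64(238.91),
[... 582 characters left out ...]
36]
166 [165, 149, 124, 98, 76, 58, 50, 54, 52, 47, 47, 60, 76, 95, 108, 117]
167 [164, 151, 130, 108, 88, 75, 75, 81, 78, 68, 58, 64, 78, 90, 100, 107]
168 [144, 128, 111, 96, 85, 84, 91, 97, 95, 82, 67, 66, 77, 87, 97, 103]
169 [116, 100, 89, 81, 81, 84, 93, 101, 100, 89, 77, 79, 86, 91, 92, 94]
170 [94, 82, 80, 77, 74, 78, 91, 99, 98, 89, 81, 82, 85, 84, 78, 78]
171 [80, 76, 71, 66, 62, 68, 81, 92, 91, 83, 72, 71, 68, 63, 61, 65]
172 [72, 66, 59, 57, 55, 59, 69, 76, 76, 69, 61, 57, 54, 54, 54, 65]
173 [69, 57, 53, 52, 51, 54, 57, 59, 60, 58, 54, 50, 50, 54, 62, 78]
[array([245.55, 162.64]), array([245.45, 160.16]), array([245.34, 157.67]), array([245.85, 169.78]), array([245.75, 167.34])]
```

View pics/s5.png

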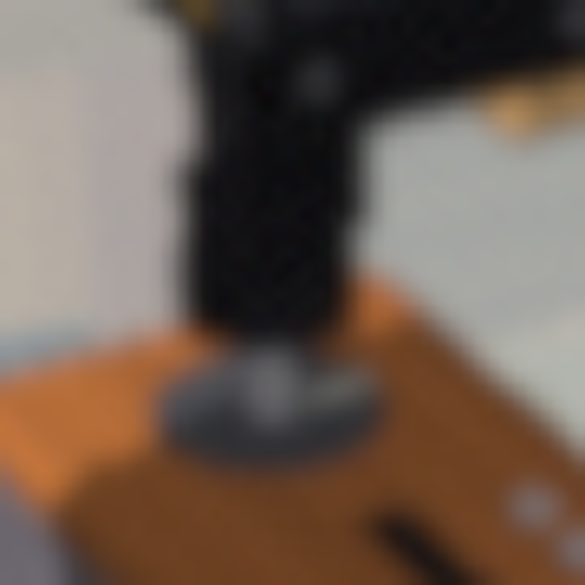

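Emit:
step_arm(
  commands=[
    [-1,-0.05,0,0.3,0,0,0],
    [-1,-0.05,0,0.6,0,0,0],
    [-1,-0.05,0,0.8,0,0,0],
    [-1,-0.05,0,0.9,0,0,0],
    [-1,-0.05,0,0.9,0,0,0],
  ],
)

```text
t: 9.12
tool_pos: [0.6092, 0.2468, 0.1084]
ee_rot: [-0.0, 0.653, 0.757, -0.002]
ft_force: [-0.5, -0.4, -0.9]
opening: 0.16
```

Run:
```python
from m import *
st()
```

```text
t 9.12 p [0.6092 0.2468 0.1084] R [[-0.147, 0.989, -0.003], [0.989, 0.147, -0.003], [-0.003, -0.003, -1.0]] F [-0.48 -0.37 -0.85] M [ 0.002 -0.01   0.032] op 0.16 q [-0.75  0.5   0.4   1.52 -0.2   1.16  1.4 ]
```

Emit:
step_arm(
  commands=[
    [-1,0,0,0.1,0,0,0],
    [-1,0,0,0.2,0,0,0],
    [-1,0,0,0.2,0,0,0],
  ],
)

```text
t: 9.5
tool_pos: [0.6093, 0.2469, 0.1068]
ee_rot: [0.0, 0.653, 0.757, -0.002]
ft_force: [-0.9, 0.1, 2.2]
opening: 0.16
```

Run:
```python
from m import *
st()
```

```text
t 9.5 p [0.6093 0.2469 0.1068] R [[-0.147, 0.989, -0.002], [0.989, 0.147, -0.003], [-0.002, -0.003, -1.0]] F [-0.86  0.07  2.24] M [-0.074  0.229 -0.068] op 0.16 q [-0.75  0.5   0.4   1.52 -0.2   1.16  1.4 ]
```

Emit:
step_arm(
  commands=[
    [-1,0,0,0.05,0,0,0],
    [-1,0,0,0.1,0,0,0],
    [-1,0,0,0.1,0,0,0],
  ],
)

```text
t: 9.88
tool_pos: [0.6094, 0.2469, 0.1061]
ee_rot: [0.0, 0.653, 0.757, -0.002]
ft_force: [-2.3, -1.5, 5.6]
opening: 0.157
```

Run:
```python
from m import *
st()
```

```text
t 9.88 p [0.6094 0.2469 0.1061] R [[-0.147, 0.989, -0.002], [0.989, 0.147, -0.002], [-0.002, -0.002, -1.0]] F [-2.28 -1.48  5.56] M [-0.153  0.371  0.003] op 0.157 q [-0.75  0.51  0.4   1.52 -0.2   1.16  1.4 ]
```

Emit:
step_arm(
  commands=[
    [-1,-0.03,-0.05,-0.1,0,0,0],
    [-1,-0.06,-0.1,-0.05,0,0,0],
    [-1,-0.06,-0.1,0,0,0,0],
    [-1,-0.06,-0.1,0,0,0,0],
  ],
)

```text
t: 10.38
tool_pos: [0.6079, 0.2459, 0.1049]
ee_rot: [-0.0, 0.653, 0.757, -0.002]
ft_force: [-0.5, -0.3, 0.6]
opening: 0.154
```

Run:
```python
from m import *
st()
```

```text
t 10.38 p [0.6079 0.2459 0.1049] R [[-0.147, 0.989, -0.003], [0.989, 0.147, -0.003], [-0.003, -0.004, -1.0]] F [-0.51 -0.27  0.55] M [ 0.008 -0.014  0.025] op 0.154 q [-0.75  0.5   0.4   1.53 -0.2   1.16  1.41]
```

Force fell away and it dropped in. Continue down.

Emit:
step_arm(
  commands=[
    [-1,0,0,0.1,0,0,0],
    [-1,0,0,0.2,0,0,0],
    [-1,0,0,0.2,0,0,0],
  ],
)

```text
t: 10.75
tool_pos: [0.6082, 0.246, 0.1033]
ee_rot: [-0.0, 0.653, 0.757, -0.002]
ft_force: [1.1, 0.4, -1.2]
opening: 0.16
```

Run:
```python
from m import *
st()
```

```text
t 10.75 p [0.6082 0.246  0.1033] R [[-0.147, 0.989, -0.003], [0.989, 0.147, -0.003], [-0.003, -0.003, -1.0]] F [ 1.13  0.44 -1.2 ] M [ 0.025  0.071 -0.033] op 0.16 q [-0.75  0.51  0.4   1.53 -0.2   1.15  1.41]
```

Emit:
step_arm(
  commands=[
    [-1,0,0,0.1,0,0,0],
    [-1,0,0,0.2,0,0,0],
    [-1,0,0,0.3,0,0,0],
    [-1,0,0,0.3,0,0,0],
  ],
)

```text
t: 11.25
tool_pos: [0.6082, 0.246, 0.1004]
ee_rot: [-0.0, 0.653, 0.757, -0.002]
ft_force: [-0.2, -0.4, -0.8]
opening: 0.156
```

Run:
```python
from m import *
st()
```

```text
t 11.25 p [0.6082 0.246  0.1004] R [[-0.147, 0.989, -0.003], [0.989, 0.147, -0.003], [-0.003, -0.003, -1.0]] F [-0.24 -0.41 -0.77] M [0.028 0.023 0.023] op 0.156 q [-0.75  0.51  0.39  1.53 -0.2   1.15  1.41]
```

Emit:
step_arm(
  commands=[
    [-1,0,0,0.1,0,0,0],
    [-1,0,0,0.2,0,0,0],
    [-1,0,0,0.3,0,0,0],
    [-1,0,0,0.3,0,0,0],
  ],
)

```text
t: 11.75
tool_pos: [0.6083, 0.2461, 0.098]
ee_rot: [-0.0, 0.653, 0.757, -0.002]
ft_force: [-2.1, -0.2, 5.0]
opening: 0.154
```

Run:
```python
from m import *
st()
```

```text
t 11.75 p [0.6083 0.2461 0.098 ] R [[-0.147, 0.989, -0.002], [0.989, 0.147, -0.003], [-0.002, -0.003, -1.0]] F [-2.1  -0.17  5.  ] M [-0.13   0.536  0.014] op 0.154 q [-0.75  0.51  0.39  1.53 -0.21  1.14  1.41]
```

Emit:
step_arm(
  commands=[
    [-1,0,-0.05,0.05,0,0,0],
    [-1,0,-0.05,0.15,0,0,0],
    [-1,0,-0.05,0.2,0,0,0],
    [-1,0,-0.05,0.2,0,0,0],
  ],
  grip_force=58,
)

```text
t: 12.25
tool_pos: [0.6083, 0.2461, 0.0966]
ee_rot: [0.0, 0.653, 0.757, -0.001]
ft_force: [-1.7, -0.8, 7.2]
opening: 0.153
```

Run:
```python
from m import *
st()
```

```text
t 12.25 p [0.6083 0.2461 0.0966] R [[-0.147, 0.989, -0.001], [0.989, 0.147, -0.002], [-0.002, -0.002, -1.0]] F [-1.73 -0.75  7.25] M [-0.131  0.421 -0.009] op 0.153 q [-0.75  0.51  0.39  1.53 -0.21  1.14  1.41]
```

Emit:
step_arm(
  commands=[
    [-1,0,-0.03,0.1,0,0,0],
    [-1,0,-0.05,0.2,0,0,0],
    [-1,0,-0.05,0.2,0,0,0],
  ],
)

```text
t: 12.62
tool_pos: [0.6083, 0.2461, 0.0951]
ee_rot: [0.001, 0.653, 0.757, -0.001]
ft_force: [-0.6, -1.2, 10.5]
opening: 0.158
```

Run:
```python
from m import *
st()
```

```text
t 12.62 p [0.6083 0.2461 0.0951] R [[-0.147, 0.989, -0.0], [0.989, 0.147, -0.002], [-0.002, -0.0, -1.0]] F [-0.63 -1.18 10.48] M [-0.151  0.339  0.047] op 0.158 q [-0.75  0.51  0.39  1.54 -0.21  1.14  1.41]
```

Emit:
step_arm(
  commands=[
    [-1,0,0,0.1,0,0,0],
    [-1,0,0,0.2,0,0,0],
    [-1,0,0,0.2,0,0,0],
  ],
)

```text
t: 13.0
tool_pos: [0.6084, 0.2461, 0.0939]
ee_rot: [0.001, 0.653, 0.757, -0.0]
ft_force: [-4.0, -1.6, 15.2]
opening: 0.156
```

Run:
```python
from m import *
st()
```

```text
t 13.0 p [0.6084 0.2461 0.0939] R [[-0.147, 0.989, 0.0], [0.989, 0.147, -0.001], [-0.001, 0.0, -1.0]] F [-4.02 -1.63 15.24] M [-0.294  0.921 -0.033] op 0.156 q [-0.75  0.51  0.39  1.54 -0.21  1.13  1.41]
```

Emit:
step_arm(
  commands=[
    [-1,0,-0.04,0.08,0,0,0],
    [-1,0,-0.08,0.15,0,0,0],
    [-1,0,-0.08,0.15,0,0,0],
  ],
)

```text
t: 13.38
tool_pos: [0.6084, 0.2461, 0.0937]
ee_rot: [0.001, 0.653, 0.757, 0.0]
ft_force: [-4.4, -1.6, 22.2]
opening: 0.153
```

Run:
```python
from m import *
st()
```

```text
t 13.38 p [0.6084 0.2461 0.0937] R [[-0.146, 0.989, 0.002], [0.989, 0.146, -0.001], [-0.001, 0.002, -1.0]] F [-4.38 -1.63 22.21] M [-0.543  1.112 -0.011] op 0.153 q [-0.75  0.51  0.39  1.54 -0.21  1.13  1.41]
```

Emit:
step_arm(
  commands=[
    [-1,0,0,0,0,0,0],
    [-1,0,0,0,0,0,0],
    [-1,0,0,0,0,0,0],
  ],
)

```text
t: 13.75
tool_pos: [0.6084, 0.2461, 0.0937]
ee_rot: [0.001, 0.653, 0.757, 0.0]
ft_force: [-3.8, -2.7, 22.6]
opening: 0.156
```

Run:
```python
from m import *
st()
S=grab_frame('side');T=grab_frame('top')
crop(S,'pics/s6.png',225,140,45,45,13);cv2.imwrite('pics/t6.png',T['img'][:,:,::-1])
p=observe()['tool_pos']
print([proj(S,[p[0]-.001,p[1],z]).round(2) for z in(.077,.093)])
```

```text
t 13.75 p [0.6084 0.2461 0.0937] R [[-0.146, 0.989, 0.002], [0.989, 0.146, -0.0], [-0.001, 0.002, -1.0]] F [-3.78 -2.73 22.61] M [-0.533  1.055  0.048] op 0.156 q [-0.75  0.51  0.39  1.54 -0.21  1.13  1.41]
[array([245.31, 170.39]), array([245.1 , 165.51])]
```

View pics/s6.png

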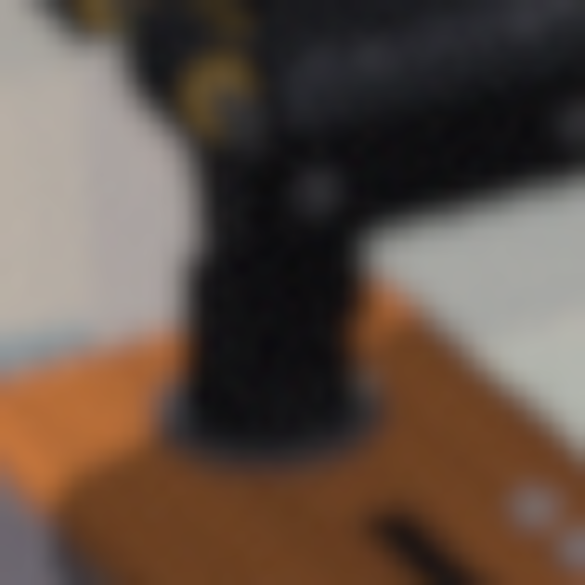

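View pics/t6.png

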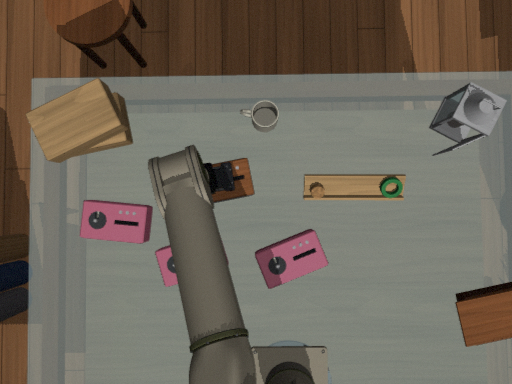

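Run:
```python
from cell import *
print(close_job())
```

```text
the job is handed in; nothing more can be done
None
```

I took the knob off the rest, stood it upright and turned its nose to about 8.4° from the world x axis. I then fitted it on the shaft, pressed it to the stop, and handed in at about 14 s with the gripper still holding it at 58 N.

**Last checks, taken before handing in:**
- **On the shaft:** it slid on freely after a sideways correction of about 1.5 mm. First resistance came at 5 N, close to the height expected for fully home.
- **At the stop:** force rose steadily over about 3.8 mm. It then jumped from 15 to 22 N in 0.2 mm, which is well above the spring's 12 N. From the tool height, the knob's underside is at about 77 mm, as it should be when pressed home. The side view shows it right down on the dial disc.
- **Surroundings:** in the last top view the ring, cork and mug were where they started.

**What disagreed or was not seen:**
- **Camera agreement:** the two cameras differed by 3–6 mm in places. The fine alignment therefore used side-view comparisons and felt forces.
- **Dial mark:** I read 7.4–8.2° for the mark, while the radio's edges gave about 10°. Both are within the 11° play.
- **Nose over the mark:** I could not see the nose lying over the mark at the end because the arm hides it. The free slide onto the shaft is the evidence that the flats meet.
- **Sideways force:** about 4–5 N of sideways force remained while pressing.

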